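Stand two gauge plates on edge in the slotted rack on a spring scale

TASK

Weigh the two steel gauge plates together: take them from their sloping stands and stand each upright on its long edge in the rack on the spring scale, the thick one in the wide slot and the thin one in the narrow slot, fully down in the slot and pushed up against the rack's end fence. Set them in gently: the scale must not be overloaded (25 N at most on its platform). Leave the other gauges and parts on the bench where they are.

Things in the scene. Friction and masses are not known exactly. Their poses are not given: they have to be found in the camera images.
- thick_plate: the thick steel gauge plate, 12 mm thick (x) x 90 long (y) x 65 high (z), about 552 g, alike both ways round; origin at its centre. It starts on either stand, on its lower long edge, z leaning 30 degrees back to the robot. Only the lower ends of its underside are supported: pinch it across the thickness at the middle of the upper edge with a tool tilted 30 degrees.
- thin_plate: the thin steel gauge plate, 8 mm thick (x) x 90 long (y) x 65 high (z), about 368 g, alike both ways round; origin at its centre. It starts on either stand, on its lower long edge, z leaning 30 degrees back to the robot. Only the lower ends of its underside are supported: pinch it across the thickness at the middle of the upper edge with a tool tilted 30 degrees.
- wide_slot (a point): 13.6 mm slot of the rack on the scale, the far one. Point on the slot floor (72 mm above the bench, sinks under load), right under the final plate centre: midway across, 45 mm before the fence face. x across, away from the robot; y along the slot to the fence; z up. Sides 22 mm high (solid between the slots), from y = -53 mm to the 40 mm high fence; the other end is open.
- narrow_slot (a point): 9.6 mm slot of the same rack, 50 mm nearer to the robot than the wide one; same point, axes and measures.
- platform (a joint): how far the scale's spring platform has sunk, in m: 0 when empty, 2.5 N per mm, at most 14 mm. The grey scale body is 190 x 180 mm and 46 mm high, the steel platform on it 150 x 140 mm.
- stand_a: one of two alike fixed sloping stands: steel base 100 (x) x 110 (y) x 8 mm with a ledge and two aluminium rests leaning 30 degrees from vertical to the robot. Origin under the base's centre; the plate's lower underside edge rests at x = 22, z = 30 mm.
- stand_b: the other sloping stand, alike. Fixed.
- plug_gauge: bystander: steel plug gauge standing between the two stands, 22 mm diameter, 56 mm high; origin under its centre
- caliper: bystander: digital caliper lying behind the stands, 230 mm long (y), 15 mm high; origin under its middle
- vee_block: bystander: dark steel vee block 60 x 50 x 42 mm; origin under its centre
- ring_gauge: bystander: dark steel ring gauge lying flat, 48 mm diameter, 18 mm high; origin under its centre
- lever_blanks: bystander: small pile of stamped lever blanks, 110 mm long, 12 mm high; origin under it
Not all that is in view belongs to the job. Leave any blue look-alike of the thin_plate alone.

How it is judged:
At the end, for the whole second after the job is handed in: The thick plate stands in the wide slot and the thin plate in the narrow slot, each on its long edge, upright within 7 degrees, on the slot floor within 3 mm, its end within 3 mm of the fence, its centre within 3.5 mm of the slot's midline, released and at rest (x of thick_plate in the frame of wide_slot between -0.0035 and 0.0035 m and y of thick_plate in the frame of wide_slot between -0.003 and 0.003 m and z of thick_plate in the frame of wide_slot between 0.0295 and 0.0355 m and angle between the z axis of thick_plate and the z axis of wide_slot, either way round below 0.12 rad and angle between the y axis of thick_plate and the y axis of wide_slot, either way round below 0.12 rad and linear speed of each of thick_plate, thin_plate below 0.01 m/s and x of thin_plate in the frame of narrow_slot between -0.0035 and 0.0035 m and y of thin_plate in the frame of narrow_slot between -0.003 and 0.003 m and z of thin_plate in the frame of narrow_slot between 0.0295 and 0.0355 m and angle between the z axis of thin_plate and the z axis of narrow_slot, either way round below 0.12 rad and angle between the y axis of thin_plate and the y axis of narrow_slot, either way round below 0.12 rad); the robot touches nothing.
It fails at once if the scale is overloaded (platform pressed more than 10 mm, 25 N) (value of joint platform above 0.01 m).
It fails at once if a bystander (plug gauge, caliper, vee block, ring gauge, lever blanks) is moved more than 20 mm (distance of any of plug_gauge, caliper, vee_block, ring_gauge, lever_blanks from where it was at the start of the episode above 0.02 m).
It also fails if it takes over 64 s, if anything falls off the work surface, if the arm or the gripper's body presses on something with over 40 N, if the wrist force passes 120 N, or if a joint passes its speed limit or range.

ROBOT

A 6-joint arm with a two-finger parallel gripper is mounted at the origin on the work surface. World frame = base frame: x ahead of the robot, y to its left, z up, the work surface at z = 0. Lengths are in m, angles in rad, forces in N, time in s.
With the tool pointing down it reaches from about 0.3 to 0.95 m from the base axis. Payload 3.1 kg.
Tool frame: the origin (TCP) lies at the very end of the fingers, on their centre line; the grasp point (between the pads) lies 19 mm behind it (ctrl.pinch_z is the distance from the TCP to the grasp point, in m); z points along the fingers, y is the line along which they close (so a half turn about z gives the same grasp; the last joint's range is limited). The gripper opens to 85 mm and grips with 20 to 120 N. Pads are 22 mm wide; open, the fingers measure 114 mm over their backs; the gripper's body (76 mm by 85 mm) begins 54 mm behind the grasp point. The pads swing forward as they close: fully open they stand 13 mm farther back than shut.
Start: joints at [-1.413, 0.308, 1.634, -0, 1.2, -0.07], TCP at [0.141, -0.609, 0.231] pointing down, gripper open.
Joint ranges: [-3.06, 3.06], [-0.79, 1.96], [0.05, 2.63], [-1.19, 4.34], [0.05, 2.64], [-2.94, 2.94]. Speed limits (rad/s): [2.79, 2.79, 3.14, 3.14, 3.14, 3.14].

INTERFACE

Orientations are given as [roll, pitch, yaw] about the fixed x, y, z axes, in that order (R = Rz(yaw) Ry(pitch) Rx(roll)).
In Python, from station import ctrl gives the robot as it stands. The module is installed in compiled form; this text tells all that it offers.
- The arm moves only by the tool move_arm, never from a script. Its argument "rows" is a list of rows, each a list of 3 entries, a list of its own where there are three numbers: the shift along the tool's x, y, z each as a share of 0.3 m, from -1 to 1, then the turn, a rotation vector about the tool's x, y, z each as a share of pi rad, from -1 to 1, then the opening, from -1 (shut) to 1 (fully open). In form: [[[x, y, z], [rx, ry, rz], gripper], ...]. A call has 1 to 20 rows; each row shifts and turns the commanded pose from where the row before left it, along the tool's axes as they then stand; what a row does not reach is not made up. A row lasts 1/8 s, in which the tool goes at most 62.5 mm and 10.7 degrees, less where a joint would pass 70% of its speed; a pose out of reach is approached as far as the arm can. A call with a number of a shift or a turn outside -1 to 1 is refused whole. A call with a gripper value outside its range is refused whole. The fingers move at their own pace and stop on an object; "squeeze" is the grip in N (left out, the last holds). Time passes only in rows, so rows that do not move let the fingers close. It gives the time, the measured TCP pose, the force, the opening and the grip force at its end, in the units of the state.
- ctrl.get_state(): the state, without advancing time (a new reading comes with each control period).
- ctrl.read_camera(name): name is "side" or "top" or "wrist"; returns a dict with "pixels" (420x560x3 uint8, red, green, blue), "vertical_fov" (degrees; the focal length in pixels is half the picture's height over the tangent of half this angle, whatever the lens; pixels are square), "cx", "cy" (the principal point, pixels), "world_to_cam" (4x4, takes a point from world to camera coordinates); the wrist camera has in their place "mount" (4x4, takes a point from camera to tool coordinates, whose origin is the TCP and whose axes are the flange's). Camera axes: x right, y down, z forward; pixel columns grow to the right and rows downward; lengths in m; the calibration is good to about 2 mm. A picture is of the moment at which its call begins: read the wrist's pose just before it. There is no depth.
- ctrl.job_done(): hands the job in; it is judged then, once.
The state is a dict: "time": time; "qpos": joint angles; "dq": joint speeds; "tau": joint torques, N m; "ee_pos": TCP position; "eef_rot": TCP orientation; "force": force on the tool from outside, world axes, zero at the start; "ft_torque": the same for the moment, N m; "opening": finger opening in m; "grip_force": force on a finger pad.
Only numpy, scipy, OpenCV 4.12 (cv2) and the standard library are available. Lean on these libraries where they do the work, as an engineer would, in place of code of your own. Each camera call takes 0.05 s, during which the arm holds its last target. There are 200 camera calls.

## Working session

There is one attempt and no reset: what is moved stays moved. The work goes in short steps, Python scripts to look and compute and a tool call to move; the robot and the scene stay as the last step left them, time stands still between calls to the robot, and variables do not carry over. Pictures are saved under pics/ and viewed, at most 13 in all, crops included, and the job is handed in when it is done.

Besides the shell and the picture viewer there is one more tool, called after "Request:" as name([rows], argument=value, ...), one row to a line, values as JSON. move_arm: Moves the arm, as the interface text tells. Its arguments: {"type":"object","properties":{"rows":{"type":"array"},"squeeze":{"type":"number"}},"required":["rows"]}

```bash
mkdir -p pics
cat > h.py <<'E'
import numpy as np, cv2
from scipy.spatial.transform import Rotation as R
from station import ctrl
def cam(n):
    s=ctrl.get_state(); c=ctrl.read_camera(n); p=c['pixels']; f=p.shape[0]/2/np.tan(np.radians(c['vertical_fov'])/2)
    if 'world_to_cam' in c: T=np.linalg.inv(np.array(c['world_to_cam']))
    else:
        W=np.eye(4); W[:3,:3]=R.from_euler('xyz',s['eef_rot']).as_matrix(); W[:3,3]=s['ee_pos']; T=W@np.array(c['mount'])
    return dict(img=p,f=f,cx=c['cx'],cy=c['cy'],T=T)
def ray(c,u,v):
    d=c['T'][:3,:3]@np.array([(u-c['cx'])/c['f'],(v-c['cy'])/c['f'],1]); return c['T'][:3,3],d
def onz(c,u,v,z):
    o,d=ray(c,u,v); return o+d*(z-o[2])/d[2]
def proj(c,P):
    q=np.linalg.inv(c['T'])@np.append(P,1); return np.round([c['f']*q[0]/q[2]+c['cx'],c['f']*q[1]/q[2]+c['cy']],1)
def tri(c1,a,c2,b):
    o1,d1=ray(c1,*a);o2,d2=ray(c2,*b)
    t=np.linalg.lstsq(np.c_[d1,-d2],o2-o1,rcond=None)[0]; p,q=o1+d1*t[0],o2+d2*t[1]
    return (p+q)/2,np.linalg.norm(p-q)
def save(img,n): cv2.imwrite('pics/'+n+'.png',cv2.cvtColor(img,cv2.COLOR_RGB2BGR))
E
python3 - <<'E'
from h import *
for n in ('top','side'):
    c=cam(n); save(c['img'],n+'0'); print(n,c['f'],c['T'].round(3).tolist())
s=ctrl.get_state(); print(s, ctrl.pinch_z)
E
```

```text
top 449.9753470171612 [[-0.017, -0.984, 0.176, 0.299], [-1.0, 0.016, -0.01, 0.001], [0.007, -0.176, -0.984, 1.27], [0.0, 0.0, 0.0, 1.0]]
side 387.00633071064374 [[-0.986, -0.133, 0.1, 0.409], [-0.165, 0.722, -0.672, 0.725], [0.017, -0.679, -0.734, 0.891], [0.0, 0.0, 0.0, 1.0]]
{'time': 0.1, 'qpos': array([-1.41267987e+00,  3.08947224e-01,  1.63507340e+00, -1.27767391e-05,
        1.19971739e+00, -6.97119153e-02]), 'dq': array([-0.00259068, -0.00348094, -0.00335924,  0.00026155,  0.00032953,
        0.00112721]), 'tau': array([-6.69077072e-04, -4.16405225e+01, -2.77645326e+01, -2.93500852e-05,
        4.04260063e-03, -1.69780536e-07]), 'ee_pos': array([ 0.14100651, -0.60810532,  0.23013695]), 'eef_rot': array([-3.13945168e+00, -1.37567718e-04,  2.27832871e-01]), 'force': array([-0.3202169 ,  0.61558639, -0.30586488]), 'ft_torque': array([-0.0228708 ,  0.00701236, -0.02070803]), 'grip_force': 0.0, 'opening': 0.08554558939167844} 0.0187
```

View pics/top0.png

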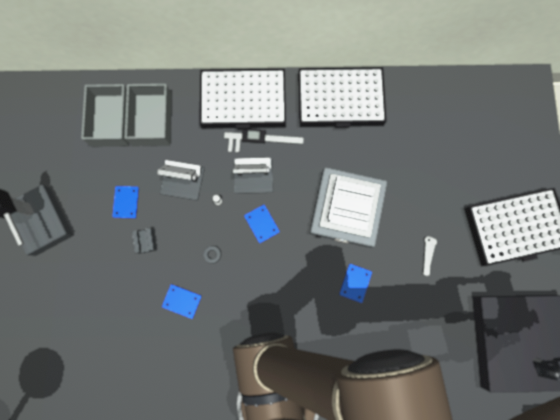

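View pics/side0.png

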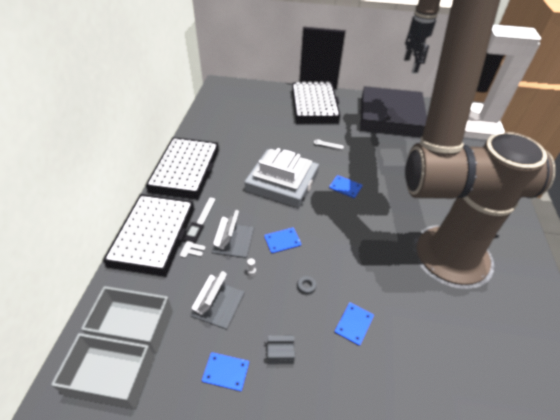

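Top view: two plates on stands at about (180,178) and (253,172), scale with rack at (350,205), plug gauge (217,200), caliper (262,137), vee block (143,240), ring (212,254), lever blanks (429,255). Possible mix-ups are the blue flat look-alikes at (125,201), (262,223), (181,301) and (356,283), the dark bracket at (38,220), and the aluminium stand rests next to the plates. I choose the steel plates on the two stands. One close crop will check this and tell thick from thin.

Run:
```python
from h import *
a=cv2.imread('pics/top0.png');b=cv2.imread('pics/side0.png')
A=cv2.resize(a[150:250,145:395],None,fx=3.2,fy=3.2,interpolation=cv2.INTER_CUBIC)
B=cv2.resize(b[195:330,180:260],None,fx=2,fy=2,interpolation=cv2.INTER_CUBIC)
C=cv2.resize(b[140:210,235:330],None,fx=3.7,fy=3.7,interpolation=cv2.INTER_CUBIC)
o=np.zeros((600,800,3),np.uint8);o[:320]=A;o[325:595,:160]=B;o[325:325+259,170:170+C.shape[1]]=C
cv2.imwrite('pics/crop1.png',o)
c=cam('top')
for n,u,v,z in [('standL',180,187,.008),('standR',253,182,.008),('scale',350,206,.09),('plug',217,200,.056)]: print(n,onz(c,u,v,z).round(3))
```

```text
standL [0.59  0.271 0.008]
standR [0.602 0.061 0.008]
scale [ 0.512 -0.201  0.09 ]
plug [0.541 0.158 0.056]
```

View pics/crop1.png

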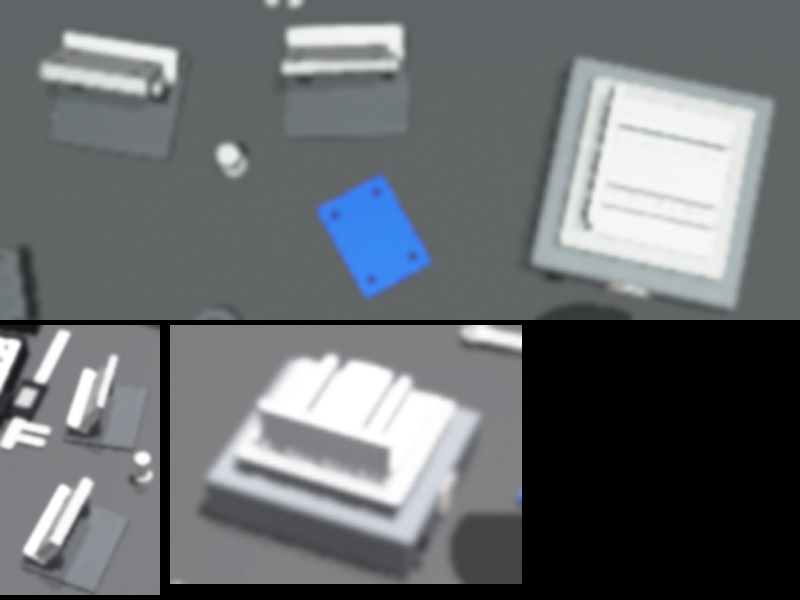

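Top (800-wide crop): the left stand's plate at (105,78) shows a wide bright upper edge, so it is the thick one. The right plate at (340,65) shows a narrow edge, so it is the thin one. The rack has its fence at the left, the wide slot at (672,135) and the narrow slot at about (660,210). I'll go to a viewing pose over the stands.

Request:
move_arm([
  [[0.121, -0.136, -0.036], [0, 0, 0], 1],
  [[0.121, -0.136, -0.036], [0, 0, 0], 1],
  [[0.121, -0.136, -0.036], [0, 0, 0], 1],
  [[0.121, -0.136, -0.036], [0, 0, 0], 1],
  [[0.121, -0.136, -0.036], [0, 0, 0], 1],
  [[0.121, -0.136, -0.036], [0, 0, 0], 1],
  [[0.121, -0.136, -0.036], [0, 0, 0], 1],
  [[0.121, -0.136, -0.036], [0, 0, 0], 1],
  [[0.121, -0.136, -0.036], [0, 0, 0], 1],
  [[0.121, -0.136, -0.036], [0, 0, 0], 1],
  [[0.121, -0.136, -0.036], [0, 0, 0], 1],
  [[0.121, -0.136, -0.036], [0, 0, 0], 1],
  [[0.121, -0.136, -0.036], [0, 0, 0], 1],
  [[0.121, -0.136, -0.036], [0, 0, 0], 1],
  [[0.121, -0.136, -0.036], [0, 0, 0], 1],
  [[0.121, -0.136, -0.036], [0, 0, 0], 1],
])

```text
time: 2.15
ee_pos: [0.56, 0.1599, 0.4041]
eef_rot: [3.141, 0.0, 0.228]
force: [1.0, -1.1, 0.8]
opening: 0.0854
grip_force: 0.0
```

Request:
move_arm([
  [[0, 0, 0], [0, 0, -0.0535], 1],
  [[0, 0, 0], [0, 0, -0.0535], 1],
  [[0, 0, 0], [0, 0, -0.0535], 1],
  [[0, 0, 0], [0, 0, -0.0535], 1],
  [[0, 0, 0], [0, 0, -0.0535], 1],
  [[0, 0, 0], [0, 0, -0.0535], 1],
  [[0, 0, 0], [0, 0, -0.0535], 1],
  [[0, 0, 0], [0, 0, -0.0535], 1],
  [[0, 0, 0], [0, 0, 0], 1],
])

```text
time: 3.28
ee_pos: [0.5593, 0.1582, 0.4036]
eef_rot: [-3.141, 0.0, 1.571]
force: [-0.4, -0.2, -0.1]
opening: 0.0853
grip_force: 0.0
```

Run:
```python
from h import *
c=cam('wrist'); save(c['img'],'w1'); print(ctrl.get_state()['ee_pos'],ctrl.get_state()['eef_rot'],c['f'],c['T'].round(3).tolist(), np.array(ctrl.read_camera('wrist')['mount']).round(3).tolist())
```

```text
[0.55932791 0.15818707 0.40371981] [-3.14093935e+00  1.35050105e-04  1.56950193e+00] 295.12857333176925 [[1.0, 0.0, -0.0, 0.56], [0.0, -0.95, -0.311, 0.237], [-0.0, 0.311, -0.95, 0.546], [0.0, 0.0, 0.0, 1.0]] [[0.001, -0.95, -0.311, 0.079], [1.0, 0.0, 0.001, 0.001], [-0.001, -0.311, 0.95, -0.142], [0.0, 0.0, 0.0, 1.0]]
```

View pics/w1.png

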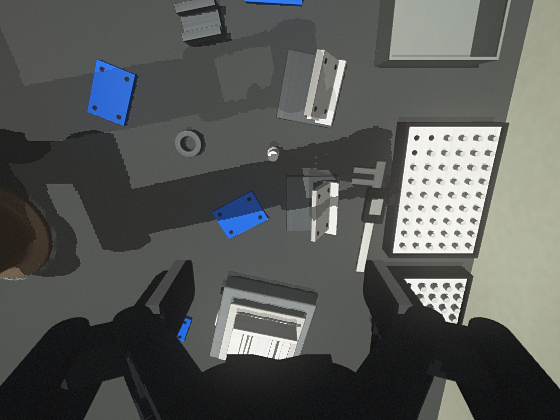

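Run:
```python
import cv2,numpy as np
a=cv2.imread('pics/w1.png')
r=lambda x,y:cv2.convertScaleAbs(cv2.resize(a[y:y+100,x:x+80],None,fx=5,fy=5,interpolation=cv2.INTER_CUBIC),alpha=1.0,beta=20)
cv2.imwrite('pics/w1c.png',np.hstack([r(270,40),r(270,155)]))
```

```text
(no output)
```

View pics/w1c.png

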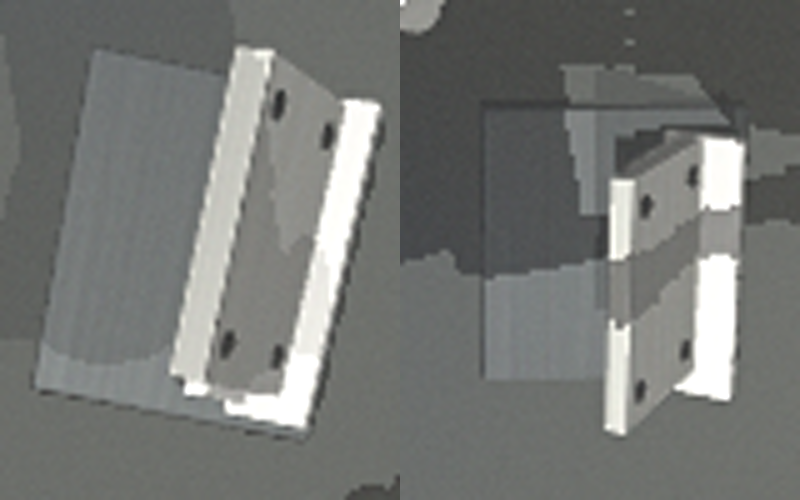

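Left crop: thick plate on its upper edge, strip corners (237,47), (273,50), (172,375), (207,385), with base corners (92,50), (37,388), (305,433). Right crop: thin plate, strip corners (610,178), (634,178), (605,432), (627,434), with base corners (485,102), (485,378). That confirms which plate is which.

```bash
cat > m.py <<'E'
from h import *
c=cam('wrist')
def pt(u,v,x0,y0,z): return onz(c,x0+(u+.5)/5-.5,y0+(v+.5)/5-.5,z)
print('thick')
f=lambda u,v,z:pt(u,v,270,40,z)
P=[f(237,47,.0863),f(172,375,.0863),f(273,50,.0923),f(207,385,.0923),f(92,50,.008),f(37,388,.008),f(305,433,.008)]
g=lambda u,v,z:pt(u-400,v,270,155,z)
Q=[g(610,178,.0863),g(605,432,.0863),g(634,178,.0903),g(627,434,.0903),g(485,102,.008),g(485,378,.008)]
for n,p,e in(('thick',P,.0953),('thin',Q,0)):
    p=np.array(p);print(n,p.round(4).tolist())
    for i,j in((0,1),(2,3),(4,5)):
        d=p[i]-p[j];print(' len',np.linalg.norm(d).round(4),'yaw',np.degrees(np.arctan2(-d[0],d[1])).round(2))
    print(' width',np.linalg.norm((p[0]+p[1]-p[2]-p[3])/2).round(4),'topmid',p[:4].mean(0).round(4),'basemid',((p[4]+p[5])/2).round(4))
E
python3 m.py
```

```text
thick
thick [[0.6144, 0.3153, 0.0863], [0.5986, 0.2276, 0.0863], [0.6237, 0.3136, 0.0923], [0.6084, 0.2249, 0.0923], [0.5762, 0.3278, 0.008], [0.558, 0.2216, 0.008], [0.6525, 0.2064, 0.008]]
 len 0.0891 yaw -10.24
 len 0.0899 yaw -9.74
 len 0.1077 yaw -9.74
 width 0.0115 topmid [0.6113 0.2704 0.0893] basemid [0.5671 0.2747 0.008 ]
thin [[0.6139, 0.1109, 0.0863], [0.6153, 0.0211, 0.0863], [0.6211, 0.112, 0.0903], [0.6223, 0.0222, 0.0903], [0.5756, 0.1187, 0.008], [0.5765, 0.0076, 0.008]]
 len 0.0899 yaw 0.89
 len 0.0898 yaw 0.76
 len 0.111 yaw 0.47
 width 0.0082 topmid [0.6182 0.0666 0.0883] basemid [0.576  0.0631 0.008 ]
```

```bash
cat >> h.py <<'E'
def tool(yaw,tilt):  # tool x along +slot y, z down tilted away by tilt
    return (R.from_euler('z',yaw)*R.from_euler('y',-tilt)).as_matrix()@np.array([[0,1,0],[1,0,0],[0,0,-1.]])
def plan(p,M):
    s=ctrl.get_state(); A=R.from_euler('xyz',s['eef_rot']); B=R.from_matrix(M)
    rv=(A.inv()*B).as_rotvec()/np.pi; d=np.array(p)-s['ee_pos']
    print('turn',rv.round(4),'rows>=',np.ceil(np.linalg.norm(rv)*180/10.7),'shift after',(M.T@d/.3).round(4),'rows>=',np.ceil(np.linalg.norm(d)/.0625),'before',(A.inv().apply(d)/.3).round(4))
E
python3 - <<'E'
from h import *
y=np.radians(.8);M=tool(y,np.pi/6);print(M.round(3))
t=np.array([.6182,.0666,.0883]);plan(t+M[:,2]*(.031-.09),M)
E
```

```text
[[-0.014  0.866  0.5  ]
 [ 1.     0.012  0.007]
 [-0.     0.5   -0.866]]
turn [-0.1668  0.0012 -0.0045] rows>= 3.0 shift after [-0.308  -0.3598  0.81  ] rows>= 5.0 before [-0.3065  0.0983  0.8814]
```

Request:
move_arm([
  [[0, 0, 0], [-0.0556, 0.0004, -0.0015], 0.2],
  [[0, 0, 0], [-0.0556, 0.0004, -0.0015], 0.2],
  [[0, 0, 0], [-0.0556, 0.0004, -0.0015], 0.2],
  [[-0.0385, -0.045, 0.101], [0, 0, 0], 0.2],
  [[-0.0385, -0.045, 0.101], [0, 0, 0], 0.2],
  [[-0.0385, -0.045, 0.101], [0, 0, 0], 0.2],
  [[-0.0385, -0.045, 0.101], [0, 0, 0], 0.2],
  [[-0.0385, -0.045, 0.101], [0, 0, 0], 0.2],
  [[-0.0385, -0.045, 0.101], [0, 0, 0], 0.2],
  [[-0.0385, -0.045, 0.101], [0, 0, 0], 0.2],
  [[-0.0385, -0.045, 0.101], [0, 0, 0], 0.2],
  [[0, 0, 0], [0, 0, 0], 0.2],
  [[0, 0, 0], [0, 0, 0], 0.2],
])

```text
time: 5.05
ee_pos: [0.5897, 0.0665, 0.1414]
eef_rot: [2.616, -0.0, 1.586]
force: [0.2, 0.2, 0.9]
opening: 0.0514
grip_force: 0.0
```

Run:
```python
from h import *
y=np.radians(.8);M=tool(y,np.pi/6)
t=np.array([.6182,.0666,.0883]);plan(t+M[:,2]*.031,M)
c=cam('wrist');save(c['img'],'w2')
```

```text
turn [ 0.0007 -0.0004  0.0003] rows>= 1.0 shift after [-0.001  -0.0062  0.3042] rows>= 2.0 before [-0.0013 -0.0069  0.3042]
```

View pics/w2.png

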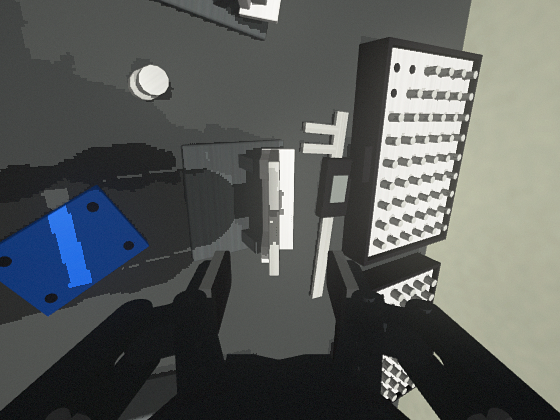

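Run:
```python
from h import *
c=cam('wrist');g=c['img'].mean(2).astype(int)
for v in (165,200,230,265): print(v,g[v,250:300].tolist())
y=np.radians(.8);M=tool(y,np.pi/6);t=np.array([.6182,.0666,.0883])
for sx in(-1,1):
  for sy in(-1,1): print(sx,sy,proj(c,t+M[:,0]*.045*sx+M[:,1]*.004*sy))
```

```text
165 [58, 59, 52, 52, 56, 52, 54, 56, 89, 106, 104, 103, 99, 104, 104, 102, 91, 155, 186, 179, 215, 219, 218, 218, 221, 224, 229, 224, 117, 249, 246, 245, 244, 244, 245, 245, 247, 245, 245, 246, 248, 248, 251, 122, 92, 95, 96, 98, 99, 95]
200 [54, 53, 53, 55, 54, 58, 59, 52, 54, 59, 57, 87, 100, 98, 102, 102, 101, 121, 188, 180, 184, 189, 189, 192, 193, 197, 200, 187, 114, 133, 138, 135, 144, 251, 245, 245, 244, 243, 246, 246, 246, 247, 193, 87, 94, 97, 96, 97, 97, 96]
230 [49, 50, 55, 54, 54, 56, 52, 54, 54, 53, 55, 60, 100, 96, 99, 103, 98, 91, 113, 115, 114, 116, 117, 117, 117, 117, 118, 118, 154, 247, 242, 240, 241, 241, 241, 241, 241, 242, 244, 243, 244, 240, 85, 91, 98, 94, 96, 94, 95, 96]
265 [88, 87, 88, 87, 87, 89, 89, 87, 90, 89, 90, 88, 90, 89, 91, 92, 89, 84, 175, 208, 205, 208, 210, 212, 214, 215, 219, 218, 73, 90, 92, 92, 92, 92, 91, 92, 94, 91, 91, 92, 92, 92, 92, 94, 90, 93, 92, 91, 92, 91]
-1 -1 [268.6 275.5]
-1 1 [278.8 275.4]
1 -1 [267.5 160.9]
1 1 [279.1 160.9]
```

The plate strip sits at u 267–278, where prediction says 268–279. Going in to grasp.

Request:
move_arm([
  [[0, -0.0025, 0.076], [0, 0, 0], 0.2],
  [[0, -0.002, 0.076], [0, 0, 0], 0.2],
  [[0, -0.002, 0.076], [0, 0, 0], 0.2],
  [[0, 0, 0.076], [0, 0, 0], 0.2],
  [[0, 0, 0], [0, 0, 0], 0.2],
  [[0, 0, 0], [0, 0, 0], -1],
  [[0, 0, 0], [0, 0, 0], -1],
  [[0, 0, 0], [0, 0, 0], -1],
  [[0, 0, 0], [0, 0, 0], -1],
  [[0, 0, 0], [0, 0, 0], -1],
  [[0, 0, 0], [0, 0, 0], -1],
  [[0, 0, 0], [0, 0, 0], -1],
], squeeze=60)

```text
time: 6.65
ee_pos: [0.6327, 0.0671, 0.0614]
eef_rot: [2.617, -0.0, 1.587]
force: [-4.2, 0.5, 7.1]
opening: 0.0076
grip_force: 59.2
```

Request:
move_arm([
  [[0, 0, -0.05], [0, 0, 0], -1],
  [[0, 0, -0.1], [0, 0, 0], -1],
  [[0, 0, -0.15], [0, 0, 0], -1],
  [[0, 0, -0.15], [0, 0, 0], -1],
  [[0, 0, -0.15], [0, 0, 0], -1],
  [[0, 0, -0.12], [0, 0, 0], -1],
  [[0, 0, 0], [0.0556, 0, 0], -1],
  [[0, 0, 0], [0.0556, 0, 0], -1],
  [[0, 0, 0], [0.0556, 0, 0], -1],
  [[0, 0, 0], [0, 0, 0], -1],
])

```text
time: 7.9
ee_pos: [0.5257, 0.0651, 0.2463]
eef_rot: [-3.141, -0.0, 1.587]
force: [-0.1, 0.5, -3.7]
opening: 0.0074
grip_force: 60.3
```

Run:
```python
from h import *
s=ctrl.get_state();print(s['ee_pos'],s['eef_rot'],s['opening'],s['force'])
plan([.52,-.14,.25],tool(np.radians(-13),0))
```

```text
[0.52572977 0.0651198  0.24626335] [-3.14093552e+00 -3.29393083e-05  1.58665648e+00] 0.00737252516482671 [-0.13475653  0.54596646 -3.68659623]
turn [-0.0002  0.      0.0773] rows>= 2.0 shift after [-0.6705  0.1352 -0.0125] rows>= 4.0 before [-0.6833 -0.0299 -0.0125]
```

Request:
move_arm([
  [[-0.1, -0.005, -0.002], [0, 0, 0], -1],
  [[-0.15, -0.007, -0.002], [0, 0, 0], -1],
  [[-0.15, -0.007, -0.002], [0, 0, 0], -1],
  [[-0.15, -0.007, -0.002], [0, 0, 0], -1],
  [[-0.13, -0.004, -0.002], [0, 0, 0], -1],
  [[0, 0, 0], [0, 0, 0.0325], -1],
  [[0, 0, 0], [0, 0, 0.0325], -1],
  [[0, 0, 0], [0, 0, 0], -1],
  [[0, 0, 0], [0, 0, 0], -1],
])

```text
time: 9.02
ee_pos: [0.5178, -0.1383, 0.2501]
eef_rot: [3.141, 0.0, 1.384]
force: [0.3, 0.0, -4.4]
opening: 0.0068
grip_force: 60.3
```

Run:
```python
from h import *
s=ctrl.get_state();print(s['ee_pos'],s['eef_rot'])
c=cam('wrist');save(c['img'],'w3')
o=cv2.resize(c['img'],(800,600),interpolation=cv2.INTER_CUBIC);save(o,'w3b')
```

```text
[ 0.51783904 -0.13830298  0.25010972] [3.14130919e+00 5.46895873e-05 1.38446984e+00]
```

View pics/w3b.png

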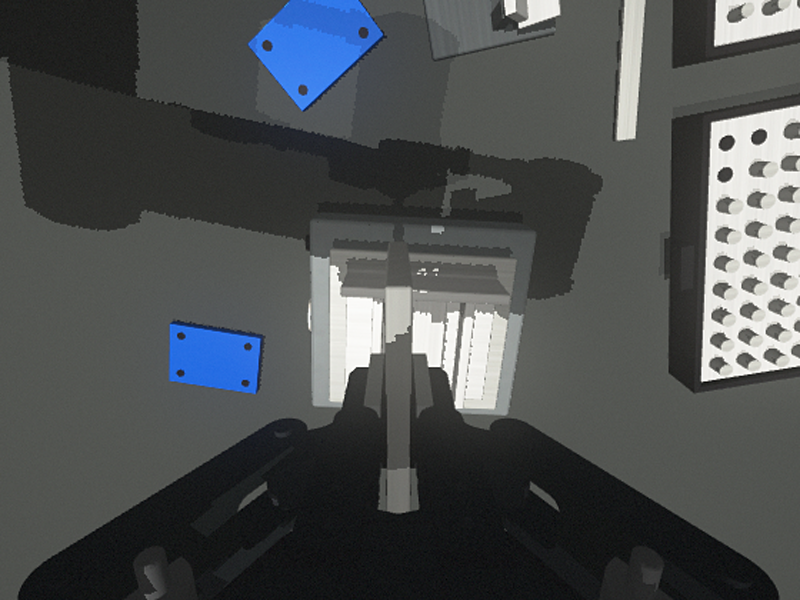

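The scale is at (425,315) in this view, with the fence top at (425,280) and the held plate hiding the slots. I'll step aside to see them.

Request:
move_arm([
  [[-0.08, -0.1, 0], [0, 0, 0], -1],
  [[-0.08, -0.1, 0], [0, 0, 0], -1],
  [[-0.08, -0.1, 0], [0, 0, 0], -1],
  [[0, 0, 0], [0, 0, 0], -1],
  [[0, 0, 0], [0, 0, 0], -1],
])

```text
time: 9.7
ee_pos: [0.4175, -0.1927, 0.2506]
eef_rot: [3.14, -0.0, 1.383]
force: [-0.1, -0.9, -5.3]
opening: 0.0072
grip_force: 60.3
```

Run:
```python
from h import *
s=ctrl.get_state();print(s['ee_pos'],s['eef_rot'])
c=cam('wrist');save(c['img'],'w4')
pts=[proj(c,[.512,-.2,.09])];print(pts)
u,v=pts[0].astype(int);x0,y0=max(u-90,0),max(v-70,0);print(x0,y0)
save(cv2.resize(c['img'][y0:y0+140,x0:x0+190],None,fx=4,fy=4,interpolation=cv2.INTER_CUBIC),'w4c')
```

```text
[ 0.41750612 -0.19266525  0.25055721] [ 3.13993310e+00 -3.95567499e-05  1.38274715e+00]
[array([366.9, 177. ])]
276 107
```

View pics/w4c.png

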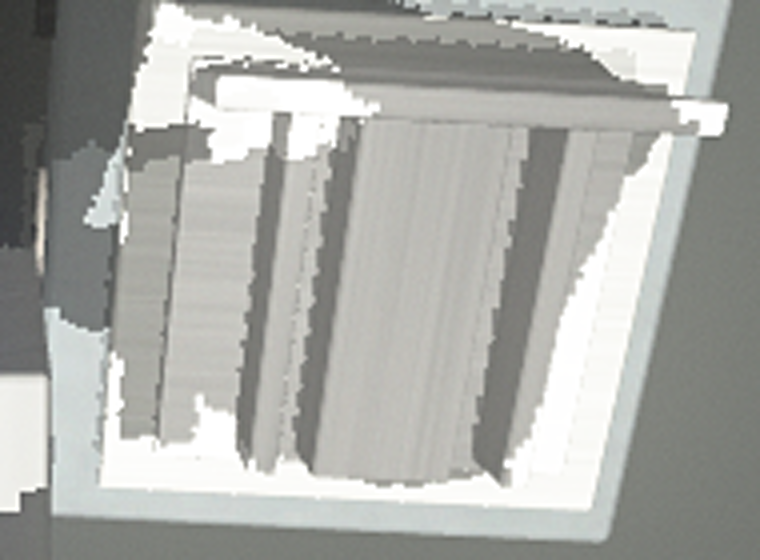

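Looking down on the rack: fence top strip runs (200,95)–(725,115), the narrow slot is the dark band at about (320,300), and the wide slot the dark band at about (515,300). Their spacing of 195 px at 3.9 px/mm is 50 mm, as it should be. I'll measure the edges on the pixel rows.

Run:
```python
from h import *
g=cv2.imread('pics/w4.png',0).astype(int)
for v in (148,160,172,184,196,208): print(v,g[v,334:366].tolist(),'|',g[v,392:424].tolist())
for u in (340,360,380,400,420,440): print(u,g[122:145,u].tolist())
```

```text
148 [193, 194, 195, 195, 196, 196, 198, 198, 135, 122, 127, 125, 129, 165, 196, 200, 193, 195, 195, 198, 203, 196, 196, 199, 146, 124, 120, 123, 122, 122, 126, 175] | [181, 182, 182, 182, 182, 180, 182, 184, 186, 186, 171, 185, 186, 186, 132, 129, 118, 119, 124, 121, 121, 121, 120, 122, 154, 183, 192, 188, 187, 190, 188, 180]
160 [190, 192, 192, 193, 192, 195, 191, 123, 121, 124, 125, 128, 185, 201, 194, 195, 196, 195, 186, 183, 192, 189, 134, 126, 120, 123, 124, 122, 121, 166, 188, 194] | [182, 182, 182, 180, 184, 187, 185, 186, 177, 186, 184, 185, 185, 121, 120, 123, 122, 121, 123, 122, 125, 123, 170, 188, 189, 186, 189, 188, 190, 173, 181, 182]
172 [194, 196, 195, 197, 198, 138, 119, 121, 122, 122, 163, 194, 195, 193, 194, 193, 190, 177, 198, 197, 198, 137, 120, 122, 122, 120, 121, 152, 179, 191, 190, 184] | [181, 182, 183, 188, 188, 184, 181, 191, 189, 190, 137, 124, 119, 122, 123, 124, 125, 122, 122, 127, 180, 191, 189, 188, 188, 188, 181, 178, 183, 181, 216, 255]
184 [192, 192, 194, 189, 152, 118, 122, 121, 124, 180, 198, 194, 191, 193, 189, 177, 165, 194, 193, 135, 121, 121, 1
[... 887 characters left out ...]
 131, 222, 255, 255, 251, 251, 251, 251, 250, 243, 255, 255, 255, 255, 255, 255, 255, 255, 255, 190]
360 [128, 168, 255, 132, 128, 211, 255, 255, 255, 255, 255, 255, 255, 255, 234, 245, 217, 176, 180, 177, 141, 143, 118]
380 [124, 124, 126, 140, 136, 124, 144, 182, 193, 190, 190, 191, 190, 188, 179, 167, 187, 184, 183, 181, 183, 180, 178]
400 [117, 120, 122, 123, 138, 132, 123, 128, 174, 191, 187, 186, 188, 185, 184, 168, 163, 185, 183, 182, 183, 186, 185]
420 [121, 114, 119, 119, 120, 134, 131, 121, 126, 168, 185, 183, 184, 184, 182, 181, 167, 170, 189, 187, 188, 187, 187]
440 [248, 248, 243, 245, 249, 254, 151, 153, 125, 121, 165, 179, 181, 180, 182, 178, 175, 161, 138, 182, 254, 250, 247]
```

```bash
cat > rack.py <<'E'
from h import *
c=cam('wrist')
V=[148,160,172,184,196,208]
L=lambda us,vs,z:np.array([onz(c,u,v,z) for u,v in zip(us,vs)])
nr=L([364.8,362.9,361.1,359.7,357.9,356.0],V,.094); nl=L([352.6,351,349.8,348,346],V[1:],.094)
wr=L([416,413.8,411.6,408.95,406.7,404.5],V,.094); wl=L([402,400],V,.094)
fe=L([380,400,420,440],[137,137.6,138.5,139.7],.112)
def yaw(p): d=np.polyfit(p[:,1],p[:,0],1)[0]; return -np.degrees(np.arctan(d))
print('yaws',[round(yaw(p),2) for p in (nr,nl,wr)],'fence',np.degrees(np.arctan(np.polyfit(fe[:,0],fe[:,1],1)[0])).round(2))
y=np.radians(np.mean([yaw(nr),yaw(wr)])); ax=np.array([np.cos(y),np.sin(y),0]); ay=np.array([-np.sin(y),np.cos(y),0])
for n,p in(('nr',nr),('nl',nl),('wr',wr),('wl',wl)): print(n,(p@ax).round(4))
print('fence y',(fe@ay).round(4))
w=wr@ax; n=nr@ax; mid=((w.mean()-.0068)+(n.mean()-.0048+.05))/2
F=(fe@ay).mean()-.045
print('sep',w.mean()-.0068-n.mean()+.0048)
for q,x in(('wide',w.mean()-.0068),('narrow',n.mean()-.0048)): print(q,(ax*x+ay*F).round(4),'yaw',y)
s=ctrl.get_state();print(s['ee_pos'],s['eef_rot'])
E
python3 rack.py
```

```text
yaws [np.float64(-13.82), np.float64(-13.95), np.float64(-13.62)] fence -13.23
nr [0.5374 0.5372 0.5371 0.5374 0.5373 0.5371]
nl [0.5268 0.5267 0.5271 0.5269 0.5264]
wr [0.5887 0.5889 0.589  0.5887 0.5888 0.589 ]
wl [0.5747 0.5749]
fence y [-0.0295 -0.0291 -0.0289 -0.029 ]
sep 0.04959670048086626
wide [ 0.5479 -0.21    0.    ] yaw -0.23942687663001963
narrow [ 0.4997 -0.1983  0.    ] yaw -0.23942687663001963
[ 0.41789066 -0.19248619  0.25052653] [ 3.14041388e+00 -6.00055591e-06  1.38372230e+00]
```

```bash
cat > tgt.py <<'E'
from h import *
import sys
y=-.2393;ax=np.array([np.cos(y),np.sin(y),0]);ay=np.array([-np.sin(y),np.cos(y),0])
X={'n':.5322,'w':.5819}
def go(k,dx,dy,z):
    plan(ax*(X[k]+dx)+ay*(-.0741+dy)+[0,0,z],tool(y,0)); s=ctrl.get_state()
    print('rel',(s['ee_pos']@ax-X[k]).round(4),(s['ee_pos']@ay+.0741).round(4),'F slot',(s['force']@ax).round(1),(s['force']@ay).round(1),s['force'][2].round(1),'z',s['ee_pos'][2].round(4),'t',s['time'])
go(sys.argv[1],*map(float,sys.argv[2:]))
E
python3 tgt.py n 0 -.007 .155
```

```text
turn [ 0.0004 -0.      0.0166] rows>= 1.0 shift after [0.0228 0.2686 0.3184] rows>= 3.0 before [0.0088 0.2691 0.3187]
rel -0.0806 -0.0139 F slot -0.4 0.4 -3.9 z 0.2505 t 9.8
```

Request:
move_arm([
  [[0, 0, 0], [0.0004, 0, 0.0166], -1],
  [[0.006, 0.07, 0], [0, 0, 0], -1],
  [[0.006, 0.07, 0], [0, 0, 0], -1],
  [[0.006, 0.07, 0.06], [0, 0, 0], -1],
  [[0.005, 0.059, 0.12], [0, 0, 0], -1],
  [[0, 0, 0.09], [0, 0, 0], -1],
  [[0, 0, 0.048], [0, 0, 0], -1],
  [[0, 0, 0], [0, 0, 0], -1],
  [[0, 0, 0], [0, 0, 0], -1],
])

```text
time: 10.92
ee_pos: [0.498, -0.2056, 0.156]
eef_rot: [3.14, 0.001, 1.331]
force: [0.0, -0.8, -4.1]
opening: 0.0071
grip_force: 60.3
```

```bash
python3 tgt.py n 0 -.007 .13
python3 - <<'E'
from h import *
c=cam('wrist');save(cv2.resize(c['img'][100:380,180:480],None,fx=2,fy=2,interpolation=cv2.INTER_CUBIC),'w5')
E
```

```text
turn [ 0.0004  0.0002 -0.0002] rows>= 1.0 shift after [ 0.002  -0.0012  0.0867] rows>= 1.0 before [ 0.0021 -0.0013  0.0867]
rel 0.0004 -0.0076 F slot 0.2 -0.8 -4.1 z 0.156 t 10.925
```

View pics/w5.png

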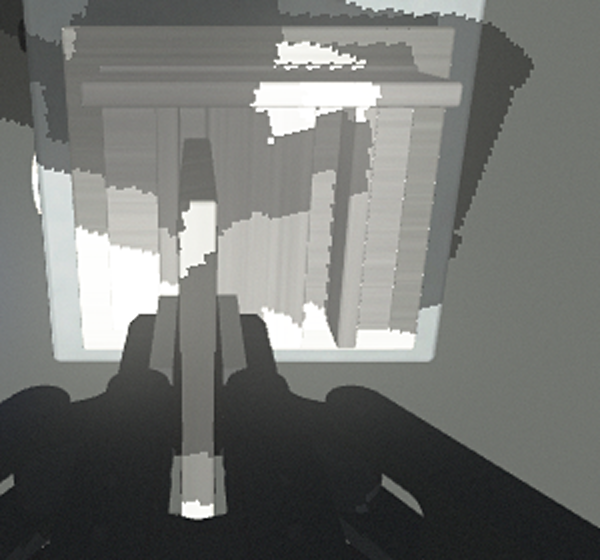

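Plate bottom end at (183–213,140) in the crop, just above the narrow slot whose edges show at about (180–207,120). I'll check the alignment on the pixel rows.

Run:
```python
from h import *
c=cam('wrist');g=c['img'].mean(2).astype(int)
for v in (156,160,164,167,170,174,180): print(v,g[v,256:300].tolist())
exec(open('tgt.py').read().split('def go')[0])
for e in(-.0048,.0048):
  for yy in(.03,.044): print('slot edge',e,yy,proj(c,ax*(X['n']+e)+ay*(-.0741+yy)+[0,0,.094]),'floor',proj(c,ax*(X['n']+e)+ay*(-.0741+yy)+[0,0,.072]))
s=ctrl.get_state();M=R.from_euler('xyz',s['eef_rot']).as_matrix()
for e in(-.004,.004): print('plate',proj(c,s['ee_pos']+M@[.045,e,.034]),proj(c,s['ee_pos']+M@[.045,e,-.031]))
```

```text
156 [131, 118, 127, 131, 130, 130, 129, 132, 133, 131, 134, 129, 124, 114, 132, 132, 132, 131, 131, 131, 131, 132, 131, 131, 132, 131, 118, 121, 126, 132, 136, 131, 131, 131, 135, 133, 129, 130, 131, 133, 132, 130, 132, 130]
160 [129, 121, 129, 128, 129, 131, 130, 132, 130, 133, 134, 132, 123, 110, 129, 129, 129, 129, 130, 130, 130, 132, 130, 131, 130, 130, 118, 120, 127, 133, 133, 133, 131, 130, 133, 133, 132, 130, 132, 134, 131, 131, 131, 131]
164 [130, 122, 128, 131, 128, 130, 130, 131, 134, 132, 134, 132, 125, 107, 131, 131, 128, 128, 130, 130, 130, 132, 132, 130, 131, 133, 120, 121, 126, 132, 136, 132, 131, 133, 133, 134, 129, 132, 133, 132, 133, 131, 132, 130]
167 [131, 122, 127, 132, 132, 128, 132, 133, 133, 132, 137, 132, 128, 111, 131, 132, 133, 133, 131, 134, 132, 134, 132, 132, 132, 133, 121, 121, 128, 133, 135, 133, 131, 131, 134, 132, 130, 129, 134, 134, 132, 130, 132, 132]
170 [131, 133, 127, 133, 131, 130, 132, 132, 134, 137, 134, 132, 127, 110, 135, 133, 109, 103, 101, 104, 103, 104, 104, 102, 103, 102, 105, 104, 106, 136, 135, 135, 131, 132, 133, 132, 131, 132, 133, 133, 133, 134, 132, 131]
174 [131, 132, 125, 131, 134, 131, 132, 133, 134, 134, 134, 132, 131, 113, 132, 113, 102, 101, 103, 104, 104, 103, 104, 105, 104, 105, 104, 104, 104, 118, 136, 135, 131, 133, 133, 134, 132, 132, 132, 134, 132, 129, 131, 129]
180 [134, 135, 128, 133, 135, 134, 132, 133, 135, 136, 134, 134, 131, 115, 136, 101, 104, 106, 107, 107, 110, 108, 108, 110, 111, 108, 107, 107, 107, 107, 117, 134, 133, 132, 133, 132, 130, 131, 134, 135, 133, 132, 133, 132]
slot edge -0.0048 0.03 [268.9 170.2] floor [269.7 164.5]
slot edge -0.0048 0.044 [268.7 150.1] floor [269.5 146.1]
slot edge 0.0048 0.03 [282.6 170.2] floor [282.1 164.4]
slot edge 0.0048 0.044 [282.7 150.1] floor [282.2 146.1]
plate [269.7 167.9] [265.2 199.8]
plate [283.  167.9] [285.5 199.8]
```

Request:
move_arm([
  [[0.002, -0.0045, 0.03], [0, 0, 0], -1],
  [[0, 0, 0.03], [0, 0, 0], -1],
  [[0, 0, 0.02], [0, 0, 0], -1],
  [[0, 0, 0.01], [0, 0, 0], -1],
  [[0, 0, 0.01], [0, 0, 0], -1],
  [[0, 0, 0.01], [0, 0, 0], -1],
  [[0, 0, 0], [0, 0, 0], -1],
  [[0, 0, 0], [0, 0, 0], -1],
])

```text
time: 12.02
ee_pos: [0.4955, -0.2042, 0.1232]
eef_rot: [-3.139, -0.0, 1.331]
force: [-3.9, 1.3, 5.9]
opening: 0.0074
grip_force: 61.9
```

```bash
python3 tgt.py n -.001 -.007 .106
```

```text
turn [-0.0008 -0.     -0.0003] rows>= 1.0 shift after [-0.0006  0.0048  0.0572] rows>= 1.0 before [-0.0006  0.0049  0.0572]
rel -0.0024 -0.0068 F slot -4.1 0.3 5.9 z 0.1232 t 12.025
```

Request:
move_arm([
  [[0, -0.003, 0], [0, 0, 0], -1],
  [[0, 0, 0], [0, 0, 0], -1],
  [[0, 0, 0], [0, 0, 0], -1],
])

```text
time: 12.4
ee_pos: [0.4954, -0.2042, 0.1234]
eef_rot: [-3.141, -0.0, 1.33]
force: [-3.4, 1.2, 5.8]
opening: 0.0072
grip_force: 62.0
```

```bash
python3 tgt.py n -.001 -.007 .106
python3 - <<'E'
from h import *
c=cam('wrist');g=c['img'].mean(2).astype(int)
for v in (156,164,168,172,176,180,186): print(v,g[v,256:300].tolist())
E
```

```text
turn [-0.0002 -0.     -0.0003] rows>= 1.0 shift after [-0.0005  0.0052  0.058 ] rows>= 1.0 before [-0.0005  0.0052  0.058 ]
rel -0.0026 -0.0069 F slot -3.6 0.4 5.8 z 0.1234 t 12.4
156 [129, 128, 128, 128, 131, 129, 127, 129, 131, 128, 127, 129, 129, 129, 128, 128, 128, 129, 129, 127, 128, 129, 131, 129, 130, 129, 129, 132, 129, 129, 131, 131, 130, 129, 131, 129, 131, 134, 133, 134, 130, 131, 133, 132]
164 [130, 131, 132, 121, 127, 131, 131, 130, 130, 130, 129, 131, 133, 133, 132, 128, 116, 123, 132, 131, 129, 131, 131, 130, 130, 134, 133, 130, 133, 133, 133, 125, 106, 121, 127, 132, 133, 133, 129, 130, 131, 133, 134, 131]
168 [129, 128, 130, 122, 127, 129, 129, 129, 128, 128, 131, 132, 133, 131, 132, 129, 119, 119, 129, 126, 129, 128, 127, 129, 129, 129, 130, 127, 132, 130, 130, 124, 109, 123, 128, 132, 134, 133, 131, 130, 132, 135, 135, 133]
172 [130, 126, 128, 120, 125, 129, 130, 132, 128, 130, 132, 131, 131, 133, 132, 111, 100, 100, 101, 101, 102, 103, 101, 101, 102, 104, 101, 100, 102, 121, 132, 123, 110, 123, 126, 131, 135, 133, 131, 131, 132, 134, 131, 131]
176 [130, 132, 130, 131, 125, 128, 131, 130, 130, 129, 129, 132, 133, 134, 132, 103, 101, 102, 103, 102, 104, 102, 101, 103, 104, 103, 102, 103, 100, 116, 135, 125, 107, 122, 126, 132, 134, 132, 133, 130, 133, 135, 132, 131]
180 [131, 130, 130, 130, 122, 129, 131, 129, 129, 132, 132, 130, 132, 134, 122, 98, 102, 101, 104, 103, 105, 105, 106, 104, 107, 107, 105, 104, 102, 103, 124, 129, 109, 123, 125, 132, 134, 133, 131, 129, 134, 132, 134, 131]
186 [133, 135, 132, 135, 121, 129, 132, 132, 130, 130, 131, 134, 132, 132, 105, 102, 104, 103, 103, 103, 102, 105, 105, 103, 101, 101, 103, 102, 105, 103, 102, 124, 109, 124, 125, 132, 134, 133, 129, 129, 132, 131, 130, 130]
```

Run:
```python
from h import *
c=cam('wrist')
exec(open('tgt.py').read().split('def go')[0])
s=ctrl.get_state();M=R.from_euler('xyz',s['eef_rot']).as_matrix()
for z in(.094,.090):
  for e in(-.0148,-.0048,.0048): print('slot edge',z,e,proj(c,ax*(X['n']+e)+ay*(-.0741+.035)+[0,0,z]))
for e in(-.004,.004): print('plate',proj(c,s['ee_pos']+M@[.045,e,.034]),proj(c,s['ee_pos']+M@[.045,e,-.031]))
save(cv2.resize(c['img'][135:285,210:350],None,fx=4,fy=4,interpolation=cv2.INTER_CUBIC),'w6')
```

```text
slot edge 0.094 -0.0148 [255.7 174.6]
slot edge 0.094 -0.0048 [272.6 174.6]
slot edge 0.094 0.0048 [288.8 174.5]
slot edge 0.09 -0.0148 [256.2 173.1]
slot edge 0.09 -0.0048 [272.7 173.1]
slot edge 0.09 0.0048 [288.6 173.1]
plate [269.8 167.8] [265.3 199.6]
plate [283.1 167.8] [285.6 199.6]
```

View pics/w6.png

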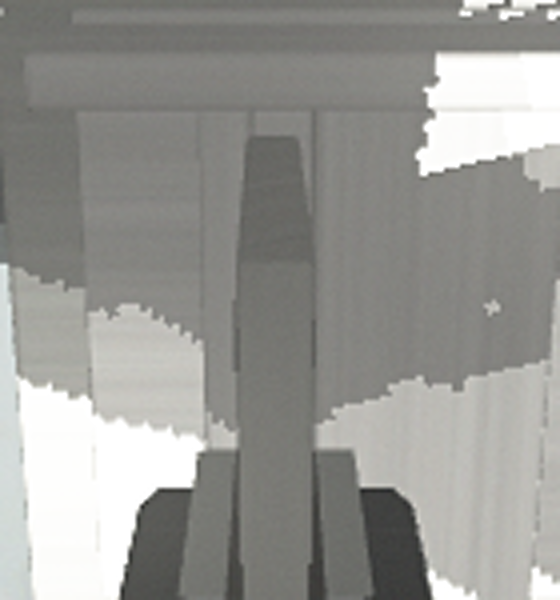

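The plate end (245–300,140) sits about 2 px left of the slot, whose edges are at (250,120) and (314,120), so it is resting on the left wall. I'll lift a little and shift +x by about 1.3 mm.

Request:
move_arm([
  [[0, 0, -0.025], [0, 0, 0], -1],
  [[0, 0.0045, 0], [0, 0, 0], -1],
  [[0, 0, 0], [0, 0, 0], -1],
  [[0, 0, 0], [0, 0, 0], -1],
])

```text
time: 13.0
ee_pos: [0.4958, -0.2043, 0.1286]
eef_rot: [-3.139, -0.0, 1.331]
force: [-0.2, -0.5, -3.9]
opening: 0.0069
grip_force: 60.4
```

```bash
python3 tgt.py n -.0013 -.007 .123
```

```text
turn [-0.0007 -0.0001 -0.0003] rows>= 1.0 shift after [-0.0006  0.0026  0.0188] rows>= 1.0 before [-0.0006  0.0026  0.0188]
rel -0.0021 -0.0068 F slot -0.1 -0.5 -3.9 z 0.1286 t 13.0
```

Request:
move_arm([
  [[0, 0.0026, 0], [-0.0006, 0, 0], -1],
  [[0, 0, 0.006], [0, 0, 0], -1],
  [[0, 0, 0.006], [0, 0, 0], -1],
  [[0, 0, 0.006], [0, 0, 0], -1],
  [[0, 0, 0], [0, 0, 0], -1],
  [[0, 0, 0], [0, 0, 0], -1],
])

```text
time: 13.75
ee_pos: [0.497, -0.2046, 0.1238]
eef_rot: [3.141, 0.0, 1.331]
force: [0.3, -0.4, -3.9]
opening: 0.0072
grip_force: 60.4
```

```bash
python3 tgt.py n -.0013 -.007 .106;  python3 - <<'E'
from h import *
c=cam('wrist');g=c['img'].mean(2).astype(int)
for v in (162,166,170,173,176): print(v,g[v,262:296].tolist())
E
```

```text
turn [ 0.0002  0.     -0.0003] rows>= 1.0 shift after [-0.0003 -0.0014  0.0595] rows>= 1.0 before [-0.0003 -0.0014  0.0595]
rel -0.0009 -0.0069 F slot 0.3 -0.3 -3.9 z 0.1238 t 13.75
162 [119, 123, 120, 121, 121, 121, 121, 122, 123, 122, 121, 121, 121, 124, 120, 121, 122, 123, 123, 121, 123, 121, 122, 121, 123, 124, 124, 124, 126, 123, 123, 125, 124, 124]
166 [129, 130, 131, 130, 133, 132, 126, 118, 113, 130, 129, 132, 129, 131, 132, 130, 132, 131, 131, 130, 130, 132, 132, 115, 119, 124, 130, 132, 134, 133, 133, 132, 132, 133]
170 [131, 132, 131, 131, 131, 130, 125, 122, 115, 129, 97, 98, 101, 98, 101, 100, 102, 102, 102, 100, 103, 101, 100, 117, 119, 122, 130, 134, 133, 131, 131, 131, 134, 132]
173 [131, 131, 132, 131, 132, 133, 127, 120, 114, 119, 101, 102, 102, 103, 103, 101, 100, 103, 101, 102, 104, 103, 101, 106, 118, 123, 129, 134, 133, 133, 131, 131, 132, 134]
176 [129, 129, 132, 132, 134, 132, 130, 122, 115, 106, 100, 101, 101, 103, 103, 101, 102, 103, 103, 103, 104, 102, 101, 104, 119, 123, 131, 133, 131, 132, 132, 132, 133, 133]
```

Request:
move_arm([
  [[0, 0, 0.016], [0, 0, 0], -1],
  [[0, 0, 0.016], [0, 0, 0], -1],
  [[0, 0, 0.016], [0, 0, 0], -1],
  [[0, 0, 0.01], [0, 0, 0], -1],
  [[0, 0, 0.006], [0, 0, 0], -1],
  [[0, 0, 0], [0, 0, 0], -1],
  [[0, 0, 0], [0, 0, 0], -1],
])

```text
time: 14.68
ee_pos: [0.497, -0.2047, 0.1049]
eef_rot: [3.141, 0.0, 1.33]
force: [-1.1, 0.3, -2.4]
opening: 0.0071
grip_force: 60.7
```

```bash
python3 tgt.py n -.0009 -.0 .104
```

```text
turn [ 0.0003  0.     -0.0003] rows>= 1.0 shift after [ 0.0231 -0.0003  0.003 ] rows>= 1.0 before [ 0.0231 -0.0003  0.003 ]
rel -0.0008 -0.0069 F slot -1.1 0.0 -2.4 z 0.1049 t 14.675
```

Request:
move_arm([
  [[0.006, 0, 0.001], [0, 0, 0], -1],
  [[0.006, 0, 0.001], [0, 0, 0], -1],
  [[0.006, 0, 0.001], [0, 0, 0], -1],
  [[0.004, 0, 0], [0, 0, 0], -1],
  [[0.004, 0, 0], [0, 0, 0], -1],
  [[0.003, 0, 0], [0, 0, 0], -1],
  [[0, 0, 0], [0, 0, 0], -1],
])

```text
time: 15.55
ee_pos: [0.499, -0.1982, 0.1042]
eef_rot: [3.14, 0.004, 1.332]
force: [-3.0, -7.1, -0.4]
opening: 0.0069
grip_force: 61.0
```

```bash
python3 tgt.py n -.0009 -.0 .104
```

```text
turn [0.0005 0.0012 0.    ] rows>= 1.0 shift after [ 0.0006 -0.0015  0.0006] rows>= 1.0 before [ 0.0006 -0.0015  0.0006]
rel -0.0005 -0.0002 F slot -1.3 -7.6 -0.4 z 0.1042 t 15.55
```

Request:
move_arm([
  [[0, 0, 0], [0, 0, 0], -0.4],
  [[0, 0, 0], [0, 0, 0], -0.4],
  [[0, 0, 0], [0, 0, 0], -0.4],
  [[0, 0, 0], [0, 0, 0], -0.4],
  [[0, 0, -0.03], [0, 0, 0], -0.4],
  [[0, 0, -0.1], [0, 0, 0], -0.4],
  [[0, 0, -0.15], [0, 0, 0], -0.4],
  [[0, 0, -0.15], [0, 0, 0], 0],
  [[0, 0, 0], [0, 0, 0], 0.2],
  [[0, 0, 0], [0, 0, 0], 0.2],
])

```text
time: 16.8
ee_pos: [0.4987, -0.196, 0.2329]
eef_rot: [3.141, 0.0, 1.331]
force: [0.2, 0.1, -0.7]
opening: 0.0508
grip_force: 0.0
```

Run:
```python
from h import *
c=cam('wrist');save(c['img'],'w7')
exec(open('tgt.py').read().split('def go')[0])
s=ctrl.get_state();print(s['ee_pos'],s['eef_rot'],s['opening'])
for e in(-.004,.004):
  for l in(-.045,.045): print('plate top pred',e,l,proj(c,ax*(X['n']+e)+ay*(-.0741+l)+[0,0,.1355]))
g=c['img'].mean(2).astype(int)
for v in (200,220,240): print(v,g[v,255:305].tolist())
for u in (270,275,278,281): print(u,g[150:200,u].tolist())
# thick target pregrasp
M=tool(np.radians(-9.9),np.pi/6);t=np.array([.6113,.2704,.0893]);print(M.round(3));p=t+M[:,2]*(.031-.09);print(p);plan(p,M)
```

```text
[ 0.49807123 -0.19571082  0.23182563] [-3.14029995e+00 -4.17630437e-04  1.33048911e+00] 0.051170272144745156
plate top pred -0.004 -0.045 [273.9 254.8]
plate top pred -0.004 0.045 [273.4 155. ]
plate top pred 0.004 -0.045 [282.8 254.8]
plate top pred 0.004 0.045 [283.3 155. ]
200 [254, 254, 254, 254, 254, 254, 254, 254, 254, 255, 255, 146, 169, 169, 171, 172, 171, 171, 146, 138, 144, 150, 149, 152, 151, 151, 152, 155, 144, 141, 174, 176, 168, 172, 173, 172, 171, 174, 169, 172, 170, 168, 170, 168, 169, 173, 170, 174, 169, 171]
220 [253, 253, 253, 253, 253, 253, 253, 253, 253, 253, 254, 237, 252, 253, 252, 252, 252, 254, 225, 123, 143, 152, 151, 151, 154, 152, 152, 154, 142, 166, 176, 174, 173, 173, 173, 173, 172, 183, 255, 253, 252, 252, 252, 252, 252, 252, 252, 252, 252, 252]
240 [239, 240, 240, 239, 240, 240, 240, 240, 240, 240, 240, 185, 250, 252, 252, 251, 251, 252, 230, 168, 233, 240, 237, 238, 239, 239, 239, 242, 197, 228, 254, 253, 252, 252, 252, 252, 253, 252, 252, 252, 252, 252, 252, 252, 252, 252, 252, 252, 252, 252]
270 [107, 108, 116, 117, 119, 116, 118, 118, 119, 119, 119
[... 475 characters left out ...]
99, 103, 105, 105, 104, 104, 103, 103, 104, 107, 107, 107, 105, 105, 108, 105, 108, 107, 109, 110, 107, 110, 112, 109, 112, 112, 112, 112, 112, 114, 114, 112, 112, 114, 114, 115, 115, 115, 119, 151, 150, 152, 150, 151]
281 [113, 98, 94, 92, 92, 92, 101, 104, 104, 103, 105, 105, 105, 105, 105, 107, 106, 107, 107, 108, 106, 109, 108, 109, 110, 108, 108, 109, 119, 106, 107, 108, 137, 234, 228, 104, 111, 114, 114, 115, 115, 114, 112, 117, 154, 153, 152, 154, 151, 153]
[[ 0.172  0.853  0.493]
 [ 0.985 -0.149 -0.086]
 [ 0.     0.5   -0.866]]
[0.58223927 0.27547191 0.1403955 ]
turn [-0.167   0.0055 -0.021 ] rows>= 3.0 shift after [ 1.5955 -0.1469  0.2671] rows>= 8.0 before [ 1.5921 -0.1009  0.3056]
```

Request:
move_arm([
  [[0.1, -0.006, 0], [0, 0, 0], 0.2],
  [[0.17, -0.011, 0], [0, 0, 0], 0.2],
  [[0.19, -0.012, 0], [0, 0, 0], 0.2],
  [[0.19, -0.012, 0], [0, 0, 0], 0.2],
  [[0.19, -0.012, 0], [0, 0, 0], 0.2],
  [[0.19, -0.012, 0], [0, 0, 0], 0.2],
  [[0.19, -0.012, 0], [0, 0, 0], 0.2],
  [[0.19, -0.012, 0], [0, 0, 0], 0.2],
  [[0.182, -0.012, 0], [0, 0, 0], 0.2],
  [[0, 0, 0], [-0.0557, 0.0018, -0.007], 0.2],
  [[0, 0, 0], [-0.0557, 0.0018, -0.007], 0.2],
  [[0, 0, 0], [-0.0557, 0.0018, -0.007], 0.2],
  [[0, -0.051, 0.0882], [0, 0, 0], 0.2],
  [[0, -0.051, 0.0882], [0, 0, 0], 0.2],
  [[0, -0.051, 0.0882], [0, 0, 0], 0.2],
  [[0, 0, 0], [0, 0, 0], 0.2],
  [[0, 0, 0], [0, 0, 0], 0.2],
])

```text
time: 18.98
ee_pos: [0.5833, 0.2748, 0.1408]
eef_rot: [2.616, 0.001, 1.398]
force: [-0.6, 0.4, 0.1]
opening: 0.051
grip_force: 0.0
```

Run:
```python
from h import *
M=tool(np.radians(-9.9),np.pi/6);t=np.array([.6113,.2704,.0893]);plan(t+M[:,2]*.031,M)
c=cam('wrist');save(c['img'],'w8');g=c['img'].mean(2).astype(int)
for sx in(-1,1):
  for sy in(-1,1): print(sx,sy,proj(c,t+M[:,0]*.045*sx+M[:,1]*.006*sy))
for v in (165,180,200,225,250,265): print(v,g[v,250:300].tolist())
for u in (268,272,276): print(u,g[150:175,u].tolist(),g[260:285,u].tolist())
```

```text
turn [0.0005 0.0003 0.0002] rows>= 1.0 shift after [ 0.0015 -0.004   0.2994] rows>= 2.0 before [ 0.0018 -0.0045  0.2994]
-1 -1 [267.9 275.7]
-1 1 [283.4 275.7]
1 -1 [266.6 160.1]
1 1 [284.2 160.1]
165 [78, 107, 134, 74, 78, 79, 81, 122, 145, 144, 144, 146, 144, 144, 142, 137, 237, 254, 251, 251, 251, 251, 251, 252, 252, 252, 252, 252, 252, 253, 253, 253, 251, 253, 255, 255, 255, 255, 255, 255, 255, 255, 251, 125, 131, 133, 133, 136, 134, 135]
180 [78, 79, 82, 81, 83, 82, 82, 85, 83, 87, 140, 139, 140, 144, 141, 135, 219, 243, 240, 240, 252, 251, 251, 252, 252, 252, 252, 252, 252, 253, 253, 253, 248, 255, 255, 255, 255, 255, 255, 255, 255, 255, 182, 132, 134, 135, 136, 138, 135, 137]
200 [79, 81, 82, 83, 83, 83, 85, 85, 87, 86, 124, 141, 138, 141, 146, 135, 123, 126, 126, 124, 135, 248, 243, 244, 243, 244, 244, 253, 253, 253, 253, 252, 209, 255, 255, 255, 255, 255, 255, 255, 255, 255, 127, 136, 138, 137, 138, 137, 139, 136]
225 [78, 79, 82, 76, 81, 82, 79, 82, 80, 81, 119, 139, 139, 141, 144, 132, 144, 165, 160, 160, 158, 159, 162, 163, 164, 163, 163, 163, 162, 162, 163, 177, 255, 255
[... 654 characters left out ...]
2, 251, 251, 251, 251, 252, 252, 252, 252, 252, 240, 241, 240] [250, 250, 250, 250, 250, 250, 250, 250, 250, 250, 250, 250, 250, 251, 253, 228, 117, 123, 126, 126, 126, 127, 126, 126, 126]
272 [115, 112, 112, 113, 117, 113, 110, 116, 113, 122, 223, 254, 252, 251, 251, 251, 251, 251, 251, 251, 251, 251, 251, 251, 251] [251, 251, 251, 251, 251, 251, 251, 251, 251, 251, 251, 251, 251, 252, 254, 231, 118, 123, 125, 127, 126, 127, 125, 125, 127]
276 [113, 114, 115, 116, 115, 113, 114, 117, 114, 121, 223, 255, 252, 252, 252, 252, 252, 252, 252, 252, 252, 252, 252, 252, 252] [251, 251, 251, 251, 251, 251, 251, 251, 251, 251, 251, 251, 251, 252, 254, 233, 119, 126, 128, 126, 126, 127, 124, 125, 127]
```

Request:
move_arm([
  [[0.0005, -0.004, 0.075], [0, 0, 0], 0.2],
  [[0.0005, -0.004, 0.075], [0, 0, 0], 0.2],
  [[0.0005, 0, 0.075], [0, 0, 0], 0.2],
  [[0, 0, 0.074], [0, 0, 0], 0.2],
  [[0, 0, 0], [0, 0, 0], 0.2],
  [[0, 0, 0], [0, 0, 0], -1],
  [[0, 0, 0], [0, 0, 0], -1],
  [[0, 0, 0], [0, 0, 0], -1],
  [[0, 0, 0], [0, 0, 0], -1],
  [[0, 0, 0], [0, 0, 0], -1],
  [[0, 0, 0], [0, 0, 0], -1],
  [[0, 0, 0], [0, 0, 0], -1],
], squeeze=70)

```text
time: 20.52
ee_pos: [0.6256, 0.2685, 0.0635]
eef_rot: [2.615, -0.0, 1.398]
force: [-5.6, 0.8, 5.6]
opening: 0.0107
grip_force: 69.6
```

Request:
move_arm([
  [[0, 0, -0.05], [0, 0, 0], -1],
  [[0, 0, -0.1], [0, 0, 0], -1],
  [[0, 0, -0.15], [0, 0, 0], -1],
  [[0, 0, -0.15], [0, 0, 0], -1],
  [[0, 0, -0.15], [0, 0, 0], -1],
  [[0, 0, -0.12], [0, 0, 0], -1],
  [[0, 0, 0], [0.0556, 0, 0], -1],
  [[0, 0, 0], [0.0556, 0, 0], -1],
  [[0, 0, 0], [0.0556, 0, 0], -1],
  [[0, 0, 0], [0, 0, 0], -1],
  [[0, 0, 0], [0, 0, 0], -1],
])

```text
time: 21.9
ee_pos: [0.5172, 0.2861, 0.2476]
eef_rot: [3.141, 0.003, 1.398]
force: [0.5, 0.5, -5.9]
opening: 0.0111
grip_force: 70.4
```

```bash
python3 tgt.py w -.0 -.007 .155
```

```text
turn [0.0002 0.0009 0.0212] rows>= 1.0 shift after [-1.6053  0.4908  0.3085] rows>= 9.0 before [-1.6335  0.383   0.3133]
rel -0.1472 0.4746 F slot 0.4 0.6 -5.9 z 0.2476 t 21.9
```

Request:
move_arm([
  [[0, 0, 0], [0, 0.0009, 0.0212], -1],
  [[-0.1, 0.03, 0], [0, 0, 0], -1],
  [[-0.16, 0.049, 0], [0, 0, 0], -1],
  [[-0.18, 0.055, 0], [0, 0, 0], -1],
  [[-0.18, 0.055, 0], [0, 0, 0], -1],
  [[-0.18, 0.055, 0], [0, 0, 0], -1],
  [[-0.18, 0.055, 0], [0, 0, 0], -1],
  [[-0.18, 0.055, 0], [0, 0, 0], -1],
  [[-0.18, 0.055, 0], [0, 0, 0], -1],
  [[-0.16, 0.049, 0], [0, 0, 0], -1],
  [[-0.105, 0.033, 0], [0, 0, 0], -1],
  [[0, 0, 0.08], [0, 0, 0], -1],
  [[0, 0, 0.12], [0, 0, 0], -1],
  [[0, 0, 0.09], [0, 0, 0], -1],
  [[0, 0, 0], [0, 0, 0], -1],
  [[0, 0, 0], [0, 0, 0], -1],
])

```text
time: 23.9
ee_pos: [0.5484, -0.2153, 0.1624]
eef_rot: [3.138, -0.001, 1.333]
force: [0.4, 0.3, -4.6]
opening: 0.0108
grip_force: 70.1
```

```bash
python3 tgt.py w 0 -.007 .14
python3 - <<'E'
from h import *
exec(open('tgt.py').read().split('def go')[0])
c=cam('wrist');g=c['img'].mean(2).astype(int);save(c['img'],'w9')
s=ctrl.get_state();M=R.from_euler('xyz',s['eef_rot']).as_matrix()
for e in(-.0068,.0068): print('slot',proj(c,ax*(X['w']+e)+ay*(-.0741+.035)+[0,0,.0926]))
for e in(-.006,.006): print('plate',proj(c,s['ee_pos']+M@[.045,e,.0352]),proj(c,s['ee_pos']+M@[.045,e,-.0298]))
for v in range(150,182,4): print(v,g[v,258:304].tolist())
E
```

```text
turn [ 0.0011 -0.0005  0.0003] rows>= 1.0 shift after [-0.0064 -0.0062  0.0748] rows>= 1.0 before [-0.0065 -0.0065  0.0747]
rel 0.0019 -0.0051 F slot 0.3 0.4 -4.6 z 0.1624 t 23.9
slot [264.5 165.1]
slot [283.3 165.1]
plate [267.9 168.2] [262.2 200. ]
plate [287.8 168.2] [292.5 200.1]
150 [116, 116, 116, 115, 114, 117, 117, 115, 117, 116, 116, 115, 117, 117, 117, 118, 116, 117, 115, 116, 115, 115, 116, 115, 115, 116, 116, 113, 115, 116, 115, 117, 115, 119, 118, 116, 117, 116, 114, 130, 254, 246, 243, 242, 242, 243]
154 [107, 108, 107, 108, 109, 108, 106, 110, 108, 107, 107, 106, 106, 105, 107, 108, 106, 107, 104, 107, 107, 108, 106, 106, 108, 105, 108, 106, 108, 107, 107, 107, 106, 105, 109, 108, 106, 106, 107, 119, 127, 234, 229, 228, 227, 228]
158 [114, 116, 113, 114, 116, 112, 107, 94, 112, 117, 117, 118, 116, 116, 117, 115, 118, 116, 116, 115, 115, 116, 116, 117, 115, 105, 111, 117, 117, 119, 118, 119, 120, 119, 120, 117, 109, 118, 118, 115, 117, 117, 117, 116, 119, 116]
162 [114, 116, 114, 117, 117, 116, 108, 95, 109, 116, 114, 113, 113, 113, 115, 115, 113, 113, 112, 114, 115, 11
[... 296 characters left out ...]
 120, 119, 113, 120, 120, 120, 119, 118, 119, 117, 120, 118]
170 [114, 117, 117, 118, 116, 118, 109, 97, 114, 117, 106, 89, 92, 90, 92, 90, 90, 90, 91, 94, 94, 94, 94, 93, 91, 92, 94, 90, 89, 93, 121, 122, 119, 119, 119, 117, 111, 117, 119, 116, 119, 119, 117, 116, 118, 118]
174 [116, 116, 117, 117, 117, 117, 113, 97, 109, 118, 89, 91, 91, 95, 94, 92, 94, 91, 94, 92, 90, 90, 91, 92, 93, 91, 90, 91, 92, 92, 93, 121, 121, 121, 119, 116, 112, 119, 119, 120, 119, 119, 119, 119, 119, 119]
178 [116, 115, 116, 120, 119, 120, 114, 99, 110, 95, 91, 93, 89, 91, 89, 92, 92, 92, 91, 93, 92, 93, 93, 92, 92, 94, 91, 94, 93, 92, 89, 105, 122, 120, 121, 116, 112, 120, 118, 119, 119, 119, 118, 119, 119, 119]
```

Request:
move_arm([
  [[-0.0064, -0.0062, 0.03], [0.001, 0, 0.0003], -1],
  [[0, 0, 0.03], [0, 0, 0], -1],
  [[0, 0, 0.03], [0, 0, 0], -1],
  [[0, 0, 0], [0, 0, 0], -1],
  [[0, 0, 0], [0, 0, 0], -1],
])

```text
time: 24.58
ee_pos: [0.5457, -0.2174, 0.1341]
eef_rot: [-3.14, -0.002, 1.33]
force: [-0.5, 0.7, -5.8]
opening: 0.0109
grip_force: 70.3
```

```bash
python3 tgt.py w 0 -.007 .123
python3 - <<'E'
from h import *
exec(open('tgt.py').read().split('def go')[0])
c=cam('wrist');g=c['img'].mean(2).astype(int)
s=ctrl.get_state();M=R.from_euler('xyz',s['eef_rot']).as_matrix()
for e in(-.0068,.0068): print('slot',proj(c,ax*(X['w']+e)+ay*(-.0741+.035)+[0,0,.0926]))
for e in(-.006,.006): print('plate',proj(c,s['ee_pos']+M@[.045,e,.0352]),proj(c,s['ee_pos']+M@[.045,e,-.0298]))
for v in range(162,175,4): print(v,g[v,258:304].tolist())
E
```

```text
turn [-0.0005 -0.0007 -0.0004] rows>= 1.0 shift after [0.0024 0.0006 0.037 ] rows>= 1.0 before [0.0024 0.0007 0.037 ]
rel -0.0002 -0.0077 F slot -0.7 0.5 -5.8 z 0.1341 t 24.575
slot [266.1 169.2]
slot [287.6 169.2]
plate [267.  167.6] [261. 199.]
plate [286.8 167.6] [291.2 199. ]
162 [132, 131, 134, 134, 135, 136, 133, 129, 116, 112, 137, 136, 136, 136, 132, 135, 133, 136, 135, 136, 137, 136, 135, 137, 136, 135, 136, 137, 135, 127, 120, 136, 138, 138, 136, 138, 137, 138, 140, 141, 140, 138, 132, 138, 139, 138]
166 [132, 134, 134, 134, 134, 135, 138, 128, 117, 112, 133, 131, 132, 133, 132, 130, 131, 132, 132, 133, 134, 133, 134, 132, 133, 133, 134, 131, 135, 124, 122, 134, 140, 138, 136, 138, 140, 141, 140, 141, 140, 135, 131, 136, 136, 133]
170 [131, 134, 133, 134, 136, 135, 132, 131, 118, 113, 128, 104, 103, 106, 104, 106, 106, 107, 106, 106, 107, 107, 110, 105, 108, 106, 107, 106, 107, 106, 125, 136, 141, 139, 139, 138, 136, 141, 139, 141, 140, 135, 129, 139, 139, 138]
174 [131, 134, 134, 135, 133, 133, 134, 132, 121, 111, 106, 106, 106, 105, 108, 106, 108, 107, 106, 107, 104, 105, 106, 104, 105, 105, 106, 107, 105, 105, 106, 136, 139, 137, 138, 138, 138, 140, 140, 142, 139, 136, 130, 138, 139, 138]
```

Request:
move_arm([
  [[0.002, -0.0012, 0.01], [0, 0, 0], -1],
  [[0, 0, 0.01], [0, 0, 0], -1],
  [[0, 0, 0.01], [0, 0, 0], -1],
  [[0, 0, 0.009], [0, 0, 0], -1],
  [[0, 0, 0], [0, 0, 0], -1],
  [[0, 0, 0], [0, 0, 0], -1],
])

```text
time: 25.38
ee_pos: [0.5455, -0.2166, 0.1226]
eef_rot: [-3.14, -0.002, 1.33]
force: [-0.5, -0.2, -5.1]
opening: 0.0108
grip_force: 70.3
```

```bash
python3 tgt.py w 0 -.007 .1045
python3 - <<'E'
from h import *
c=cam('wrist');g=c['img'].mean(2).astype(int)
for v in range(162,178,4): print(v,g[v,258:304].tolist())
E
```

```text
turn [-0.0004 -0.0007 -0.0004] rows>= 1.0 shift after [0.0002 0.0019 0.0604] rows>= 1.0 before [0.0001 0.0019 0.0604]
rel -0.0006 -0.0071 F slot -0.4 -0.3 -5.1 z 0.1226 t 25.375
162 [124, 122, 124, 123, 123, 125, 123, 122, 122, 122, 123, 124, 122, 122, 123, 123, 122, 121, 125, 123, 124, 122, 124, 125, 123, 123, 123, 123, 125, 125, 123, 124, 123, 123, 125, 123, 125, 125, 124, 124, 125, 124, 124, 124, 123, 123]
166 [132, 134, 135, 136, 135, 136, 134, 127, 116, 119, 137, 136, 134, 136, 135, 136, 138, 136, 136, 137, 137, 136, 136, 136, 135, 135, 137, 139, 137, 139, 126, 118, 136, 138, 140, 139, 139, 141, 141, 142, 141, 143, 141, 139, 133, 140]
170 [133, 134, 138, 136, 135, 137, 134, 129, 115, 113, 126, 103, 103, 106, 104, 106, 106, 107, 105, 108, 107, 107, 107, 110, 107, 108, 108, 106, 107, 106, 127, 120, 136, 139, 139, 138, 138, 139, 139, 141, 142, 141, 140, 138, 130, 135]
174 [133, 133, 137, 138, 136, 137, 134, 129, 115, 112, 106, 107, 107, 107, 106, 108, 105, 108, 105, 106, 108, 108, 104, 104, 107, 106, 106, 105, 108, 107, 106, 122, 136, 138, 140, 139, 137, 139, 140, 140, 141, 140, 140, 137, 129, 141]
```

Request:
move_arm([
  [[0, 0, 0.015], [0, 0, 0], -1],
  [[0, 0, 0.015], [0, 0, 0], -1],
  [[0, 0, 0.015], [0, 0, 0], -1],
  [[0, 0, 0.01], [0, 0, 0], -1],
  [[0, 0, 0.007], [0, 0, 0], -1],
  [[0, 0, 0], [0, 0, 0], -1],
  [[0, 0, 0], [0, 0, 0], -1],
])

```text
time: 26.3
ee_pos: [0.5457, -0.2166, 0.1043]
eef_rot: [-3.141, -0.002, 1.33]
force: [0.4, 0.3, -4.1]
opening: 0.011
grip_force: 70.6
```

```bash
python3 tgt.py w 0 0 .1035
```

```text
turn [-0.0003 -0.0007 -0.0004] rows>= 1.0 shift after [0.0233 0.0015 0.0026] rows>= 1.0 before [0.0233 0.0015 0.0026]
rel -0.0005 -0.007 F slot 0.3 0.4 -4.1 z 0.1043 t 26.3
```

Request:
move_arm([
  [[0.006, 0, 0.001], [0, 0, 0], -1],
  [[0.006, 0, 0.001], [0, 0, 0], -1],
  [[0.006, 0, 0.001], [0, 0, 0], -1],
  [[0.004, 0, 0.001], [0, 0, 0], -1],
  [[0.004, 0, 0], [0, 0, 0], -1],
  [[0.003, 0, 0], [0, 0, 0], -1],
  [[0, 0, 0], [0, 0, 0], -1],
])

```text
time: 27.18
ee_pos: [0.5477, -0.21, 0.1033]
eef_rot: [-3.142, 0.001, 1.331]
force: [-2.4, -6.5, -0.9]
opening: 0.0111
grip_force: 71.0
```

```bash
python3 tgt.py w 0 0 .1035
```

```text
turn [-0.      0.0004 -0.0001] rows>= 1.0 shift after [ 0.0004  0.0002 -0.0006] rows>= 1.0 before [ 0.0004  0.0002 -0.0006]
rel -0.0001 -0.0001 F slot -0.8 -6.9 -0.9 z 0.1033 t 27.175
```

Request:
move_arm([
  [[0, 0, 0], [0, 0, 0], -0.38],
  [[0, 0, 0], [0, 0, 0], -0.38],
  [[0, 0, 0], [0, 0, 0], -0.38],
  [[0, 0, 0], [0, 0, 0], -0.38],
  [[0, 0, -0.03], [0, 0, 0], -0.38],
  [[0, 0, -0.1], [0, 0, 0], -0.38],
  [[0, 0, -0.15], [0, 0, 0], -0.38],
  [[0, 0, -0.15], [0, 0, 0], -0.38],
  [[-0.05, -0.08, 0], [0, 0, 0], -0.38],
  [[-0.05, -0.08, 0], [0, 0, 0], -0.38],
  [[-0.05, 0, 0], [0, 0, 0], -0.38],
  [[0, 0, 0], [0, 0, 0], -0.38],
  [[0, 0, 0], [0, 0, 0], -0.38],
])

```text
time: 28.8
ee_pos: [0.4911, -0.2408, 0.2319]
eef_rot: [-3.141, -0.002, 1.33]
force: [-0.0, 0.4, 0.2]
opening: 0.0264
grip_force: 0.0
```

Run:
```python
from h import *
exec(open('tgt.py').read().split('def go')[0])
c=cam('wrist')
z=.072-.0036+.065
for k,h in(('n',.004),('w',.006)):
  for e in(-h,h):
    for l in(-.045,.045):
      q=proj(c,ax*(X[k]+e)+ay*(-.0741+l)+[0,0,z]);print(k,e,l,q-[200,60])
# fence front top edge, sunk
for x in(-.03,.08): print('fence',proj(c,ax*(X['n']+x)+ay*(-.0291)+[0,0,.1084])-[200,60])
save(cv2.resize(c['img'][60:260,200:400],None,fx=3,fy=3,interpolation=cv2.INTER_CUBIC),'w10')
```

```text
n -0.004 -0.045 [ 70.2 147.2]
n -0.004 0.045 [69.  35.8]
n 0.004 -0.045 [ 79.5 147.1]
n 0.004 0.045 [79.5 35.8]
w -0.006 -0.045 [125.6 147.1]
w -0.006 0.045 [131.3  35.7]
w 0.006 -0.045 [139.6 147.1]
w 0.006 0.045 [146.9  35.7]
fence [39.2 37. ]
fence [169.1  36.9]
```

View pics/w10.png

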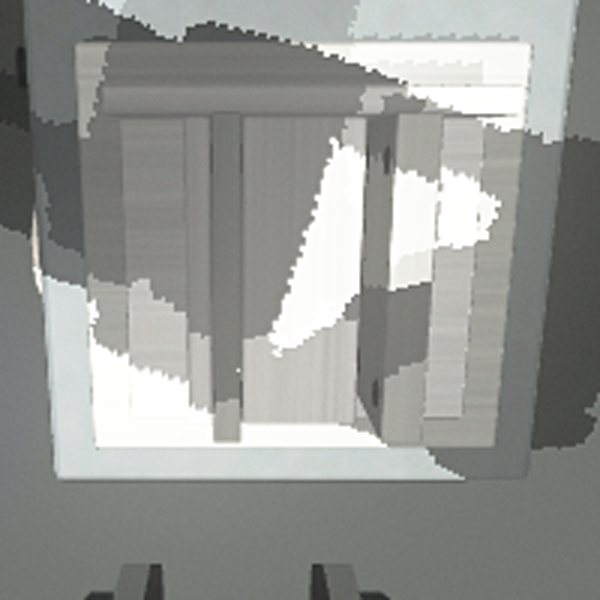

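The view shows the thin plate upright in the narrow slot (212–241, ends at v 112 and 441) and the thick plate upright in the wide slot (385–441). Both match the predicted seated positions to within about 1.5 mm, and both ends meet the fence edge at v≈114.

```bash
python3 -c "
from station import ctrl
print(ctrl.job_done())"
```

```text
the job is handed in; nothing more can be done
None
```

I handed the job in at about 29 s: the thick plate stands in the wide slot and the thin plate in the narrow slot, both released, upright and against the fence in the last camera view; the hand-in call returned no verdict.

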